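# Turn the dressing jar over and stand it on its coaster

## Task

The dressing in the closed amber jar on the slate has settled: turn the jar fully upside down in a controlled way (laying it on its side to change grip is fine), keep it upside down and still for two seconds, then turn it back upright and leave it standing fully on the round cork coaster. Never let it drop, topple or spin, and leave the rest of the table where it is.

Things in the scene. Friction and masses are not known exactly. Their poses are not given: they have to be found in the camera images.
- jar: closed square jar, amber glass: body 50 x 50 mm, 64 mm high, and a fixed round white cap on top, radius 18, 16 mm high (80 mm in all). 0.17 to 0.35 kg, centre of mass about 37 mm up. Origin: centre of the underside; z runs from underside to cap, x and y are normal to the flat sides. Starts upright on the slate; lies stably on a flat side, its axis then 25 mm above the support
- slate: dark grey rectangular slate slab, fixed, 280 mm along its x, 180 mm along its y, 8 mm thick, top clear but for the jar and the ramekin. Origin: centre of its underside, on the table
- coaster: round cork coaster, fixed, radius 65 mm, 8 mm thick, flat. Origin: centre of its underside, on the table
- ramekin: small low white ceramic bowl, rim radius 30 mm, 28 mm high, standing on the slate beyond the jar. Not to be disturbed. Origin: centre of its underside
- spoon: spoon lying on the table between slate and coaster, 150 mm long. Not to be disturbed. Origin: centre of its underside
- salami: stub of salami lying away from the robot between slate and coaster, 110 mm long, radius 25 mm. Not to be disturbed. Origin: centre of its underside
- cheese_round: pale round cheese, radius 50 mm, 30 mm high, to the left. Not to be disturbed. Origin: centre of its underside
- bread: crusty piece of bread, 90 x 100 x 40 mm, to the left, nearer the robot. Not to be disturbed. Origin: centre of its underside
- cheese_wedge: yellow block of cheese with dark rind, 52 x 89 x 64 mm, to the right. Not to be disturbed. Origin: centre of its underside
- salt: round blue salt pot, radius 30 mm, 48 mm high, to the right, nearer the robot. Not to be disturbed. Origin: centre of its underside

How it is judged:
On the way:
1. the jar is upside down (its cap within 14 degrees of straight down), slower than 0.1 m/s and 0.5 rad/s, for 1.5 s (angle between jar's own z axis and vertical above 2.9 rad and linear speed of jar below 0.1 m/s and angular speed of jar below 0.5 rad/s), for 1.5 s.
At the end, for the whole second after the job is handed in: the jar stands upright (within 6 degrees) at rest on the coaster, its centre within 27 mm of the coaster's centre, so that it is wholly on the cork (angle between jar's own z axis and vertical below 0.1 rad and horizontal distance between jar and coaster below 0.027 m and z of jar in the frame of coaster between 0.004 and 0.012 m and linear speed of jar below 0.02 m/s and angular speed of jar below 0.2 rad/s); the robot touches nothing.
It fails at once if the jar topples or spins: it turns faster than 6 rad/s (angular speed of jar above 6 rad/s).
It fails at once if the jar is dropped or thrown: it moves faster than 0.8 m/s (linear speed of jar above 0.8 m/s).
It fails at once if a bystander is moved by more than 20 mm (distance of any of ramekin, spoon, salami, cheese_round, bread, cheese_wedge, salt from where it was at the start of the episode above 0.02 m).
It also fails if it takes over 72 s, if anything falls off the work surface, if the arm or the gripper's body presses on something with over 40 N, if the wrist force passes 120 N, or if a joint passes its speed limit or range.

## Robot

A 6-joint arm with a two-finger parallel gripper is mounted at the origin on the work surface. World frame = base frame: x ahead of the robot, y to its left, z up, the work surface at z = 0. Lengths are in m, angles in rad, forces in N, time in s.
With the tool pointing down it reaches from about 0.25 to 0.775 m from the base axis. Payload 4 kg.
Tool frame: the origin (TCP) lies at the very end of the fingers, on their centre line; the grasp point (between the pads) lies 19 mm behind it (robot.hold_point_z is the distance from the TCP to the grasp point, in m); z points along the fingers, y is the line along which they close (so a half turn about z gives the same grasp; the last joint's range is limited). The gripper opens to 94 mm and grips with 3 to 60 N. Pads are 16 mm wide; open, the fingers measure 119 mm over their backs; the gripper's body (75 mm by 177 mm) begins 78 mm behind the grasp point.
Start: joints at [-1.271, 0.087, 1.371, -0, 1.684, -0.103], TCP at [0.216, -0.506, 0.206] pointing down, gripper open.
Joint ranges: [-3.1, 3.1], [-0.76, 2.03], [0.27, 2.55], [-1.08, 4.22], [0.17, 2.65], [-2.57, 2.57]. Speed limits (rad/s): [2.79, 2.79, 3.14, 3.14, 3.14, 3.14].

## Interface

Orientations are given as [roll, pitch, yaw] about the fixed x, y, z axes, in that order (R = Rz(yaw) Ry(pitch) Rx(roll)).
In Python, from bench import robot gives the robot as it stands.
- The arm moves only by the tool carry_out, never from a script. Its argument "steps" is a list of rows, each a list of 3 entries, a list of its own where there are three numbers: the shift along the tool's x, y, z in m, then the turn about the tool's z in units of 10 degrees (1.0 is 10 degrees), then the closure, from -1 (fully open) to 1 (shut). In form: [[[tx, ty, tz], roll, jaw], ...]. A call has 1 to 10 rows; each row is the pose to reach, as a shift and turn from the pose commanded when the call began, along the tool's axes at that moment; what a row does not reach only later rows make up. A row lasts 1/8 s, in which the tool goes at most 62.5 mm and 10.7 degrees, less where a joint would pass 70% of its speed; a pose out of reach is approached as far as the arm can. A call with a gripper value outside its range is refused whole. The fingers move at their own pace and stop on an object; the grip force is fixed at half the most. Time passes only in rows, so rows that repeat a pose let the fingers close. It gives the time, the measured TCP pose, the force, the opening and the grip force at its end, in the units of the state.
- robot.get_obs(): the state, without advancing time (a new reading comes with each control period).
- robot.snapshot(name): name is "scene" or "top"; returns a dict with "image" (400x640x3 uint8, red, green, blue), "z_map" (400x640 float32, m along the optical axis (not along the pixel's ray), 0 where there is no reading), "mtx" (3x3 intrinsics, pixels), "R" (3x3) and "t" (3): a world point X has camera coordinates R X + t. Camera axes: x right, y down, z forward; pixel columns grow to the right and rows downward; lengths in m; the calibration is good to about 2 mm. A picture is of the moment at which its call begins.
- robot.close_job(): hands the job in; it is judged then, once.
The state is a dict: "time": time; "joint_positions": joint angles; "qvel": joint speeds; "joint_torque": joint torques, N m; "tool_pos": TCP position; "ee_rot": TCP orientation; "wrist_force": force on the tool from outside, world axes, zero at the start; "wrist_torque": the same for the moment, N m; "width": finger opening in m; "finger_force": force on a finger pad.
Only numpy, scipy, OpenCV 4.12 (cv2) and the standard library are available. Lean on these libraries where they do the work, as an engineer would, in place of code of your own. Each camera call takes 0.05 s, during which the arm holds its last target. There are 200 camera calls.

## Working session

There is one attempt and no reset: what is moved stays moved. The work goes in short steps, Python scripts to look and compute and a tool call to move; the robot and the scene stay as the last step left them, time stands still between calls to the robot, and variables do not carry over. Pictures are saved under pics/ and viewed, at most 10 in all, crops included, and the job is handed in when it is done.

Besides the shell and the picture viewer there is one more tool, called after "Call:" as name(argument=value, ...) on one line, values as JSON. carry_out: Moves the arm, as the interface text tells. Its arguments: {"type":"object","properties":{"steps":{"type":"array","items":{"type":"array"}}},"required":["steps"]}

```bash
mkdir -p pics; ls
python3 - <<'E'
from bench import robot
import cv2,numpy as np
print(robot.get_obs())
for n in("scene","top"):
    s=robot.snapshot(n); cv2.imwrite(f"pics/{n}0.png",s["image"][:,:,::-1]); np.savez(f"pics/{n}0.npz",**s); print(s["R"],s["t"],s["mtx"])
E
```

```text
pics
{'time': 0.0, 'joint_positions': array([-1.27108355e+00,  8.79658613e-02,  1.37222593e+00,  2.39719275e-05,
        1.68359189e+00, -1.03122452e-01]), 'qvel': array([ 2.40503739e-03,  1.41041975e-03, -7.22981345e-05,  1.52397373e-04,
       -1.93353863e-04, -4.76438713e-04]), 'joint_torque': array([ 8.36688178e-04, -3.40182352e+01, -3.02424252e+01,  7.19627109e-02,
        3.31983122e-02, -1.76034919e-04]), 'tool_pos': array([ 0.21544808, -0.50546134,  0.20431261]), 'ee_rot': array([-3.13941572e+00, -2.49242411e-04,  4.02837631e-01]), 'wrist_force': array([ 0.48206498, -0.11528056,  0.38659515]), 'wrist_torque': array([-0.03824158, -0.06203326, -0.01936073]), 'finger_force': 0.0, 'width': 0.0938205651589436}
[[-0.6584432   0.75262731 -0.00216524]
 [ 0.42649068  0.37074595 -0.82501705]
 [-0.62012761 -0.54415032 -0.56510368]] [ 0.37376333 -0.18232521  1.41718915] [[386.98957518   0.         318.60982185]
 [  0.         386.98957518 204.89701865]
 [  0.           0.           1.        ]]
[[-2.39069070e-03 -9.99997141e-01 -5.34443780e-05]
 [-9.98808010e-01  2.39045343e-03 -4.87528934e-02]
 [ 4.87528817e-02 -6.31724161e-05 -9.98810869e-01]] [0.00513272 0.56444535 1.16893508] [[431.70882622   0.         316.23745055]
 [  0.         431.70882622 208.25683311]
 [  0.           0.           1.        ]]
```

View pics/top0.png

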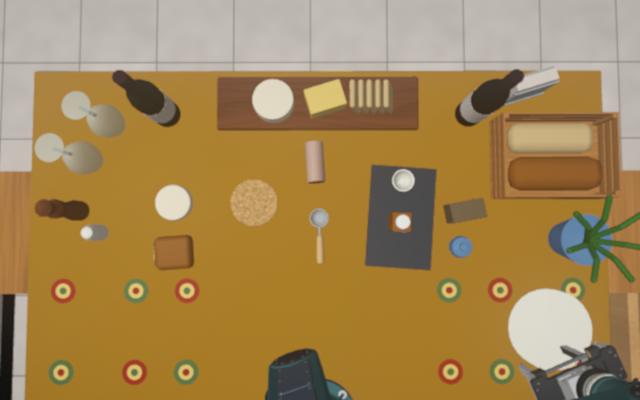

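View pics/scene0.png

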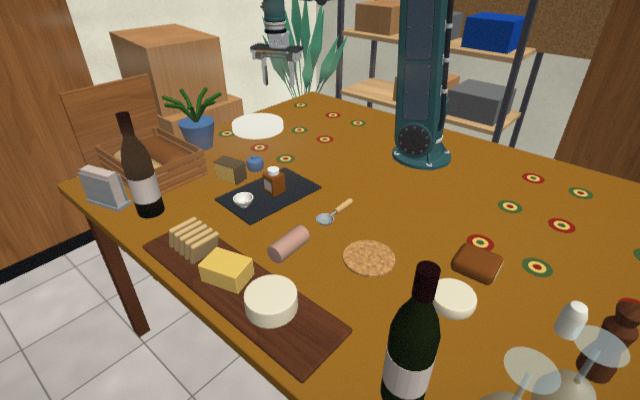

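The top view shows the jar at about (402,222) with the ramekin beyond it at (403,180), the coaster at (254,203) and the spoon at (319,235). In the scene view the jar stands on the slate at (274,180). Next I measure the poses.

```bash
cat > h.py <<'E'
import numpy as np,cv2
from bench import robot
def cloud(s):
    z=s["z_map"]; v,u=np.mgrid[:z.shape[0],:z.shape[1]]
    K=s["mtx"]; c=np.dstack([(u-K[0,2])/K[0,0]*z,(v-K[1,2])/K[1,1]*z,z])
    return (c-s["t"])@s["R"]   # R^T (c-t)
E
python3 - <<'E'
from h import *
for n in("top","scene"):
    s=dict(np.load(f"pics/{n}0.npz")); P=cloud(s); im=s["image"].astype(int)
    ok=s["z_map"]>0
    def box(m): 
        q=P[m][:,:2].astype(np.float32); return cv2.minAreaRect(q*1000), len(q)
    X,Y,Z=P[...,0],P[...,1],P[...,2]
    if n=="top":
        g=(im.max(2)<95)&(im.max(2)-im.min(2)<20)&ok&(abs(Z-.008)<.006)&(X>.35)&(X<.7)&(Y<-.05)&(Y>-.4); print("slate",box(g))
        v,u=np.mgrid[:400,:640]; c=(abs(u-254)<35)&(abs(v-203)<35)&ok&(Z>.0045)&(Z<.02); 
        q=P[c]; print("coaster",cv2.minEnclosingCircle((q[:,:2]*1000).astype(np.float32)),np.median(q,0))
        J=(abs(u-402)<18)&(abs(v-222)<18)&ok
    else:
        v,u=np.mgrid[:400,:640]; J=(abs(u-274)<18)&(abs(v-181)<20)&ok
    for lo,hi in((.03,.066),(.066,.078),(.08,.1)):
        m=J&(Z>lo)&(Z<hi); print(n,lo,box(m) if m.sum() else 0, np.median(P[m],0) if m.sum() else 0)
    a=J&(im[...,0]-im[...,2]>50)&(Z>.025); print("amber",box(a))
E
```

```text
slate (((541.1978759765625, -228.25714111328125), (175.8893280029297, 274.63958740234375), 85.80915069580078), 5291)
coaster ((577.275634765625, 177.57093811035156), 118.81378173828125) [0.58227883 0.17526205 0.00772913]
top 0.03 (((522.3486938476562, -200.21701049804688), (54.683528900146484, 26.59989356994629), 21.78173828125), 45) [ 0.52829245 -0.19421853  0.05107362]
top 0.066 (((526.4388427734375, -218.1649627685547), (50.57210159301758, 49.66203308105469), 88.59283447265625), 212) [ 0.52533355 -0.21161524  0.07110911]
top 0.08 (((526.3333740234375, -217.71646118164062), (33.3676872253418, 33.46568298339844), 0.1499047726392746), 156) [ 0.52507873 -0.21833398  0.08722301]
amber (((526.0877075195312, -217.63003540039062), (49.21013259887695, 49.58732986450195), 85.26319122314453), 219)
scene 0.03 (((511.9190979003906, -278.0196228027344), (187.0825958251953, 57.66090774536133), 73.87615966796875), 233) [ 0.5480202  -0.19552398  0.04783577]
scene 0.066 (((529.9600219726562, -216.95050048828125), (50.19755172729492, 52.87059020996094), 1.2578678131103516), 113) [ 0.54161949 -0.20206453  0.07118344]
scene 0.08 (((528.2362670898438, -217.72988891601562), (34.480838775634766, 33.160518646240234), 45.1704216003418), 75) [ 0.53114266 -0.21488764  0.08705358]
amber (((529.2775268554688, -216.1181182861328), (54.69384002685547, 49.337860107421875), 84.79052734375), 270)
```

Run:
```python
import cv2,numpy as np
a=cv2.imread("pics/top0.png")[150:275,360:490]; b=cv2.imread("pics/scene0.png")[150:225,215:325]
a=cv2.resize(a,None,fx=4,fy=4,interpolation=2); b=cv2.resize(b,None,fx=3.5,fy=3.5,interpolation=2)
c=np.zeros((520,800,3),np.uint8); c[:a.shape[0],:a.shape[1]]=a; b=b[:,:280]; c[:b.shape[0],520:800]=b
cv2.imwrite("pics/crop0.png",c)
```

```text
(no output)
```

View pics/crop0.png

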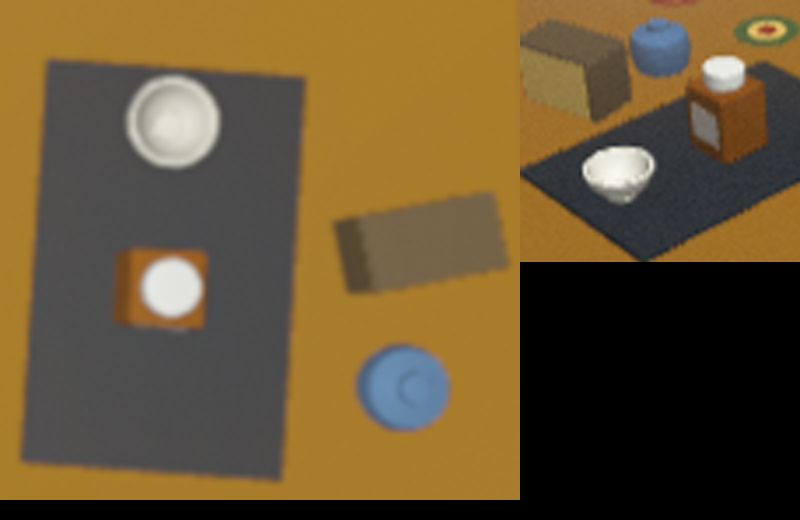

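Call:
carry_out(steps=[[[0.395, -0.146, 0], 2.65, -1], [[0.395, -0.146, 0], 2.65, -1], [[0.395, -0.146, 0], 2.65, -1], [[0.395, -0.146, 0], 2.65, -1], [[0.395, -0.146, 0], 2.65, -1], [[0.395, -0.146, 0], 2.65, -1], [[0.395, -0.146, 0], 2.65, -1], [[0.395, -0.146, 0], 2.65, -1], [[0.395, -0.146, 0.05], 2.65, -1], [[0.395, -0.146, 0.05], 2.65, -1]])

```text
time: 1.35
tool_pos: [0.5179, -0.2159, 0.1501]
ee_rot: [-3.137, 0.011, -0.061]
wrist_force: [-0.4, 0.1, 0.1]
width: 0.094
finger_force: 0.0
```

Call:
carry_out(steps=[[[0, 0, 0.05], 0, -1], [[0, 0, 0.1], 0, -1], [[0, 0, 0.112], 0, -1], [[0, 0, 0.112], 0, -1]])

```text
time: 1.85
tool_pos: [0.5221, -0.2178, 0.0447]
ee_rot: [3.141, -0.001, -0.061]
wrist_force: [-0.7, 0.4, 1.6]
width: 0.094
finger_force: 0.0
```

```bash
cat > look.py <<'E'
import sys; from h import *
n,name,u0,v0,w,hh,f=sys.argv[1],sys.argv[2],*map(float,sys.argv[3:])
s=robot.snapshot(n); u0,v0,w,hh=map(int,(u0,v0,w,hh))
cv2.imwrite(f"pics/{name}.png",cv2.resize(s["image"][v0:v0+hh,u0:u0+w,::-1],None,fx=f,fy=f,interpolation=2))
np.savez("pics/last.npz",**s)
o=robot.get_obs(); print(o["time"],o["tool_pos"],o["ee_rot"],o["wrist_force"],o["width"],o["finger_force"])
E
python3 - <<'E'
from bench import robot
o=robot.get_obs(); print(o["tool_pos"],o["ee_rot"],o["wrist_force"])
E
```

```text
[ 0.52205358 -0.21777896  0.04470596] [ 3.14104652e+00 -7.77424388e-04 -6.06593857e-02] [-0.671419    0.37559016  1.60776649]
```

Call:
carry_out(steps=[[[0, 0, 0], 0, 0.2], [[0, 0, 0], 0, 0.2], [[0, 0, 0], 0, 0.2], [[0, 0, 0], 0, 1], [[0, 0, 0], 0, 1], [[0, 0, 0], 0, 1]])

```text
time: 2.6
tool_pos: [0.5218, -0.2173, 0.0437]
ee_rot: [3.141, -0.0, -0.06]
wrist_force: [-1.5, -1.8, 0.8]
width: 0.0494
finger_force: 30.0
```

Call:
carry_out(steps=[[[0, 0, 0.003], 0, 1], [[-0.004, 0, 0.003], 0, 1], [[-0.008, 0, 0.002], 0, 1], [[-0.012, 0, 0.001], 0, 1]])

```text
time: 3.1
tool_pos: [0.5112, -0.2166, 0.0438]
ee_rot: [3.14, -0.004, -0.06]
wrist_force: [1.8, -1.6, 2.8]
width: 0.0497
finger_force: 30.0
```

```bash
python3 look.py scene a1 240 120 100 100 5
```

```text
3.15 [ 0.51054906 -0.21656555  0.04375454] [ 3.14043919e+00 -2.94508875e-03 -5.97642359e-02] [ 2.15387107 -1.40436806  8.29289585] 0.0496345027420913 30.00203847885132
```

View pics/a1.png

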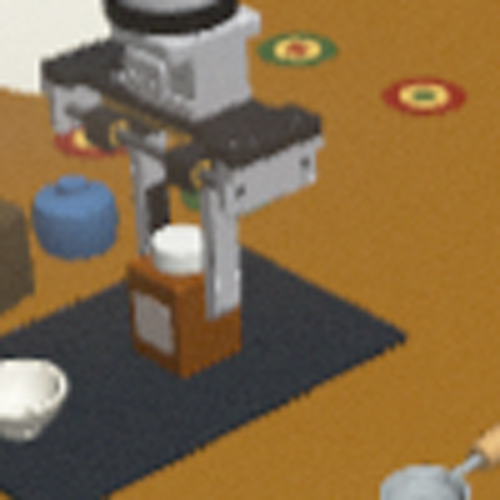

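```bash
cat >> h.py <<'E'
def tilt(zs=.008,n=1):
    """planes of the jar seen from 'scene': normal, count, centroid; jar frame ref. grasp"""
    o=robot.get_obs(); g=o["tool_pos"]+np.array([0,0,.019])
    s=robot.snapshot("scene"); P=cloud(s); im=s["image"].astype(int)
    d=P-g; near=(abs(d[...,0])<.09)&(abs(d[...,1])<.07)&(P[...,2]>zs+.006)&(P[...,2]<g[2]+.06)&(s["z_map"]>0)
    sat=im.max(2)-im.min(2)
    for nm,m in(("amber",near&(im[...,0]-im[...,2]>45)&(im[...,0]<190)),("cap",near&(im.min(2)>175))):
        q=P[m]; print(nm,len(q),end=" ")
        if len(q)<10: print(); continue
        print("c",q.mean(0).round(4),"min",q.min(0).round(4),"max",q.max(0).round(4))
        rng=np.random.default_rng(0); left=q
        for k in range(2):
            if len(left)<15: break
            best=None
            for _ in range(300):
                a=left[rng.choice(len(left),3,False)]; nn=np.cross(a[1]-a[0],a[2]-a[0]); l=np.linalg.norm(nn)
                if l<1e-5: continue
                nn/=l; i=abs((left-a[0])@nn)<.0015
                if best is None or i.sum()>best.sum(): best=i
            p=left[best]; nn=np.linalg.svd(p-p.mean(0))[2][2]; nn*=np.sign(nn@(-s["R"].T@s["t"]-p.mean(0)))
            print("  plane",nn.round(3),len(p),p.mean(0).round(4)); left=left[~best]
    print("t",o["time"],"g",g.round(4),"F",o["wrist_force"].round(1),"w",o["width"].round(4),o["finger_force"].round(1))
E
python3 -c "from h import *; tilt()"
```

```text
amber 250 c [ 0.5305 -0.2027  0.0468] min [ 0.496  -0.2569  0.0143] max [ 0.5445 -0.1791  0.1168]
  plane [0.067 0.998 0.006] 101 [ 0.5261 -0.1929  0.0379]
  plane [ 0.996 -0.084 -0.002] 55 [ 0.5406 -0.2163  0.0544]
cap 78 c [ 0.5207 -0.209   0.0853] min [ 0.4994 -0.2325  0.0745] max [ 0.5351 -0.1789  0.1   ]
  plane [0.065 0.08  0.995] 38 [ 0.5204 -0.212   0.0874]
  plane [ 0.668  0.732 -0.131] 16 [ 0.524  -0.2013  0.0819]Traceback (most recent call last):
  File "<string>", line 1, in <module>
    from h import *; tilt()
                     ~~~~^^
  File "h.py", line 28, in tilt
    print("t",o["time"],"g",g.round(4),"F",o["wrist_force"].round(1),"w",o["width"].round(4),o["finger_force"].round(1))
                                                                         ^^^^^^^^^^^^^^^^
AttributeError: 'float' object has no attribute 'round'
```

```bash
sed -i 's/o\["width"\].round(4),o\["finger_force"\].round(1)/round(o["width"],4)/' h.py
```

Call:
carry_out(steps=[[[0, 0, 0.004], 0, 1], [[0, 0, 0.008], 0, 1]])

```text
time: 3.45
tool_pos: [0.511, -0.2167, 0.0435]
ee_rot: [3.14, -0.004, -0.06]
wrist_force: [-15.5, 7.6, 49.0]
width: 0.0497
finger_force: 30.0
```

Call:
carry_out(steps=[[[-0.006, 0, 0], 0, 1]])

```text
time: 3.58
tool_pos: [0.5103, -0.2167, 0.0436]
ee_rot: [3.139, -0.017, -0.06]
wrist_force: [7.4, 4.3, 25.2]
width: 0.0497
finger_force: 30.0
```

Call:
carry_out(steps=[[[-0.006, 0, 0], 0, 1]])

```text
time: 3.7
tool_pos: [0.5089, -0.2167, 0.044]
ee_rot: [3.138, -0.028, -0.06]
wrist_force: [15.0, 4.2, 20.8]
width: 0.0497
finger_force: 30.0
```

```bash
python3 -c "from h import *; tilt()"
```

```text
amber 253 c [ 0.5291 -0.2029  0.0486] min [ 0.4965 -0.2544  0.0143] max [ 0.5433 -0.1888  0.1153]
  plane [ 0.062  0.998 -0.009] 103 [ 0.5237 -0.1923  0.0404]
  plane [ 0.997 -0.061  0.044] 63 [ 0.5396 -0.2147  0.0505]
cap 66 c [ 0.5191 -0.2106  0.0857] min [ 0.5009 -0.2305  0.0741] max [ 0.5314 -0.1972  0.0905]
  plane [ 0.013 -0.018  1.   ] 38 [ 0.5173 -0.2139  0.088 ]
  plane [0.431 0.837 0.339] 13 [ 0.5236 -0.2035  0.0819]
t 3.7 g [ 0.5089 -0.2167  0.063 ] F [15.   4.2 20.8] w 0.0497
```

Call:
carry_out(steps=[[[-0.005, 0, 0.002], 0, 1], [[-0.01, 0, 0.003], 0, 1], [[-0.015, 0, 0.003], 0, 1]])

```text
time: 4.12
tool_pos: [0.4947, -0.2158, 0.0425]
ee_rot: [3.138, -0.029, -0.059]
wrist_force: [10.1, 5.7, 26.5]
width: 0.0503
finger_force: 30.0
```

```bash
python3 -c "from h import *; tilt()"
```

```text
amber 302 c [ 0.5239 -0.2034  0.0495] min [ 0.4916 -0.2555  0.0141] max [ 0.5421 -0.1875  0.0936]
  plane [ 0.088  0.995 -0.042] 111 [ 0.5191 -0.1926  0.0424]
  plane [ 0.985 -0.023  0.17 ] 79 [ 0.5336 -0.2141  0.0509]
cap 73 c [ 0.5074 -0.2086  0.0885] min [ 0.4874 -0.2306  0.0775] max [ 0.5193 -0.1805  0.1174]
  plane [-0.179 -0.02   0.984] 37 [ 0.5041 -0.2127  0.091 ]
  plane [ 0.62  0.72 -0.31] 19 [ 0.5111 -0.202   0.0861]
t 4.125 g [ 0.4947 -0.2158  0.0615] F [10.1  5.7 26.5] w 0.0503
```

Call:
carry_out(steps=[[[-0.005, 0, -0.002], 0, 1], [[-0.01, 0, -0.002], 0, 1], [[-0.014, 0, -0.002], 0, 1], [[-0.018, 0, -0.001], 0, 1]])

```text
time: 4.68
tool_pos: [0.4689, -0.2142, 0.0364]
ee_rot: [3.14, -0.01, -0.059]
wrist_force: [4.9, 1.7, 10.0]
width: 0.0499
finger_force: 30.0
```

```bash
python3 -c "from h import *; tilt()"
```

```text
amber 350 c [ 0.5082 -0.2018  0.0549] min [ 0.4572 -0.2506  0.0158] max [ 0.5365 -0.1866  0.1045]
  plane [0.053 0.998 0.02 ] 145 [ 0.5019 -0.1911  0.05  ]
  plane [ 0.865 -0.034  0.501] 88 [ 0.5182 -0.2156  0.0616]
cap 53 c [ 0.4862 -0.2047  0.0887] min [ 0.4695 -0.2196  0.0795] max [ 0.4979 -0.194   0.0971]
  plane [0.619 0.766 0.172] 21 [ 0.4872 -0.2027  0.0876]
  plane [0.232 0.416 0.879] 15 [ 0.4883 -0.2061  0.092 ]
t 4.675 g [ 0.4689 -0.2142  0.0554] F [ 4.9  1.7 10. ] w 0.0499
```

Call:
carry_out(steps=[[[0.006, 0, -0.003], 0, 1], [[0.012, 0, -0.005], 0, 1], [[0.018, 0, -0.005], 0, 1], [[0.024, 0, -0.004], 0, 1], [[0.028, 0, -0.002], 0, 1], [[0.03, 0, 0.001], 0, 1]])

```text
time: 5.48
tool_pos: [0.493, -0.2147, 0.0361]
ee_rot: [-3.141, 0.005, -0.059]
wrist_force: [-12.4, 5.4, 34.5]
width: 0.0494
finger_force: 30.0
```

```bash
python3 -c "from h import *; tilt()"
```

```text
amber 327 c [ 0.5284 -0.2023  0.0528] min [ 0.5011 -0.2525  0.0141] max [ 0.5528 -0.1873  0.0995]
  plane [ 0.052  0.999 -0.004] 128 [ 0.5235 -0.1913  0.0476]
  plane [ 0.932 -0.042  0.361] 89 [ 0.5384 -0.215   0.0566]
cap 64 c [ 0.5076 -0.2057  0.0876] min [ 0.4897 -0.2249  0.0509] max [ 0.5188 -0.1749  0.0965]
  plane [-0.33   0.037  0.943] 25 [ 0.503  -0.2111  0.0922]
  plane [0.708 0.705 0.035] 21 [ 0.511  -0.2029  0.0864]
t 5.475 g [ 0.493  -0.2147  0.0551] F [-12.4   5.4  34.5] w 0.0494
```

Call:
carry_out(steps=[[[0.006, 0, -0.003], 0, 1], [[0.012, 0, -0.004], 0, 1], [[0.018, 0, -0.004], 0, 1], [[0.024, 0, -0.003], 0, 1], [[0.03, 0, -0.001], 0, 1], [[0.036, 0, 0], 0, 1]])

```text
time: 6.28
tool_pos: [0.5265, -0.2169, 0.032]
ee_rot: [-3.141, 0.011, -0.06]
wrist_force: [-20.7, 2.5, 19.5]
width: 0.0498
finger_force: 30.0
```

```bash
python3 -c "from h import *; tilt()"
```

```text
amber 227 c [ 0.5499 -0.2031  0.0473] min [ 0.5126 -0.2557  0.0141] max [ 0.5615 -0.1881  0.0748]
  plane [0.084 0.996 0.011] 89 [ 0.5466 -0.1934  0.041 ]
  plane [ 0.997 -0.079  0.011] 58 [ 0.558  -0.2138  0.0504]
cap 85 c [ 0.5485 -0.213   0.0783] min [ 0.5192 -0.2442  0.0255] max [ 0.6164 -0.1783  0.0904]
  plane [0.007 0.032 0.999] 39 [ 0.5369 -0.2158  0.0875]
  plane [0.633 0.534 0.561] 18 [ 0.5621 -0.211   0.0686]
t 6.275 g [ 0.5265 -0.2169  0.051 ] F [-20.7   2.5  19.5] w 0.0498
```

Call:
carry_out(steps=[[[-0.003, 0, -0.004], 0, -0.04], [[-0.003, 0, -0.004], 0, -0.04], [[-0.003, 0, -0.004], 0, -0.04]])

```text
time: 6.7
tool_pos: [0.5272, -0.2167, 0.0342]
ee_rot: [-3.141, 0.002, -0.06]
wrist_force: [-0.4, -0.2, -3.6]
width: 0.05
finger_force: 30.0
```

Call:
carry_out(steps=[[[0, 0, 0], 0, -0.06], [[0, 0, 0], 0, -0.06]])

```text
time: 6.95
tool_pos: [0.5277, -0.2171, 0.0352]
ee_rot: [-3.141, 0.0, -0.06]
wrist_force: [-1.0, -0.4, -3.4]
width: 0.0497
finger_force: 17.0
```

Call:
carry_out(steps=[[[0, 0, 0], 0, -0.08], [[0, 0, 0], 0, -0.08]])

```text
time: 7.2
tool_pos: [0.5283, -0.2175, 0.0363]
ee_rot: [3.141, -0.002, -0.06]
wrist_force: [0.7, -0.6, -0.2]
width: 0.0504
finger_force: 0.0
```

Call:
carry_out(steps=[[[0, 0, 0], 0, -0.25], [[0, 0, 0], 0, -0.25], [[-0.005, 0, -0.023], 0, -0.25], [[-0.005, 0, -0.023], 0, -0.25], [[-0.005, 0, -0.023], 0, -0.062], [[-0.005, 0, -0.023], 0, -0.062], [[-0.005, 0, -0.023], 0, -0.062]])

```text
time: 8.07
tool_pos: [0.5223, -0.2167, 0.0575]
ee_rot: [-3.141, 0.001, -0.06]
wrist_force: [-0.1, 0.3, -0.8]
width: 0.0499
finger_force: 2.8
```

```bash
python3 -c "from h import *; tilt()"
```

```text
amber 294 c [ 0.5454 -0.2015  0.0488] min [ 0.5117 -0.2542  0.014 ] max [ 0.5633 -0.1791  0.1176]
  plane [0.088 0.996 0.023] 132 [ 0.5409 -0.1931  0.0394]
  plane [ 0.996 -0.087  0.001] 53 [ 0.5596 -0.2145  0.0531]
cap 86 c [ 0.5381 -0.2088  0.086 ] min [ 0.5158 -0.2313  0.074 ] max [ 0.5533 -0.1787  0.1333]
  plane [ 0.009 -0.051  0.999] 49 [ 0.5369 -0.2138  0.0879]
  plane [0.444 0.893 0.072] 17 [ 0.5428 -0.2027  0.0806]
t 8.075 g [ 0.5223 -0.2167  0.0765] F [-0.1  0.3 -0.8] w 0.0499
```

Call:
carry_out(steps=[[[0, 0, 0.003], 0, -0.055], [[-0.005, 0, 0.003], 0, -0.055], [[-0.01, 0, 0.002], 0, -0.055], [[-0.015, 0, 0.001], 0, -0.055], [[-0.02, 0, 0.001], 0, -0.055]])

```text
time: 8.75
tool_pos: [0.5026, -0.2158, 0.0577]
ee_rot: [3.141, -0.0, -0.06]
wrist_force: [2.3, 1.1, 2.4]
width: 0.05
finger_force: 13.1
```

```bash
python3 -c "from h import *; tilt()"
```

```text
amber 353 c [ 0.5357 -0.2032  0.052 ] min [ 0.4918 -0.2542  0.0146] max [ 0.5597 -0.1869  0.1188]
  plane [0.093 0.995 0.021] 136 [ 0.5312 -0.1925  0.0467]
  plane [ 0.963 -0.055  0.265] 87 [ 0.5462 -0.2171  0.0584]
cap 72 c [ 0.5187 -0.2074  0.089 ] min [ 0.4982 -0.2317  0.0784] max [ 0.5342 -0.178   0.0969]
  plane [0.474 0.493 0.73 ] 27 [ 0.5221 -0.205   0.09  ]
  plane [-0.288  0.002  0.957] 21 [ 0.5109 -0.2142  0.0909]
t 8.75 g [ 0.5026 -0.2158  0.0767] F [2.3 1.1 2.4] w 0.05
```

Call:
carry_out(steps=[[[-0.005, 0, 0.001], 0, -0.055], [[-0.01, 0, 0.002], 0, -0.055], [[-0.015, 0, 0.004], 0, -0.055], [[-0.0195, 0, 0.006], 0, -0.055], [[-0.024, 0, 0.009], 0, -0.055], [[-0.028, 0, 0.012], 0, -0.055]])

```text
time: 9.55
tool_pos: [0.4733, -0.214, 0.045]
ee_rot: [-3.142, 0.003, -0.06]
wrist_force: [-1.1, 0.6, 5.9]
width: 0.0498
finger_force: 13.4
```

```bash
python3 -c "from h import *; tilt()"
```

```text
amber 356 c [ 0.5144 -0.2019  0.0557] min [ 0.4807 -0.2403  0.0141] max [ 0.5442 -0.1862  0.0876]
  plane [ 0.051  0.999 -0.01 ] 153 [ 0.5103 -0.1911  0.0484]
  plane [ 0.685 -0.027  0.728] 98 [ 0.521  -0.2171  0.0651]
cap 101 c [ 0.5058 -0.2094  0.0745] min [ 0.468  -0.2312  0.0559] max [ 0.5328 -0.1758  0.1132]
  plane [0.559 0.037 0.829] 42 [ 0.513  -0.213   0.0714]
  plane [0.554 0.156 0.818] 25 [ 0.5044 -0.2126  0.0725]
t 9.55 g [ 0.4733 -0.214   0.064 ] F [-1.1  0.6  5.9] w 0.0498
```

Call:
carry_out(steps=[[[-0.004, 0, 0.003], 0, -0.055], [[-0.0075, 0, 0.007], 0, -0.055], [[-0.011, 0, 0.011], 0, -0.055], [[-0.014, 0, 0.015], 0, -0.055], [[-0.016, 0, 0.019], 0, -0.055], [[-0.0185, 0, 0.023], 0, -0.055], [[-0.02, 0, 0.027], 0, -0.055]])

```text
time: 10.48
tool_pos: [0.4536, -0.2128, 0.0181]
ee_rot: [-3.142, 0.002, -0.06]
wrist_force: [-4.3, 0.5, 6.8]
width: 0.0502
finger_force: 14.8
```

```bash
python3 -c "from h import *; tilt()"
```

```text
amber 387 c [ 0.4968 -0.203   0.046 ] min [ 0.4444 -0.2516  0.0141] max [ 0.5226 -0.1857  0.0798]
  plane [ 0.083  0.996 -0.038] 118 [ 0.4926 -0.1898  0.0382]
  plane [ 0.193 -0.008  0.981] 72 [ 0.4936 -0.2144  0.062 ]
cap 59 c [ 0.4856 -0.2112  0.064 ] min [ 0.4428 -0.2279  0.0588] max [ 0.5064 -0.1738  0.0874]
  plane [ 0.214 -0.038  0.976] 44 [ 0.4915 -0.2124  0.0632]
  plane [0.06  0.257 0.964] 9 [ 0.4711 -0.212   0.0633]
t 10.475 g [ 0.4536 -0.2128  0.0371] F [-4.3  0.5  6.8] w 0.0502
```

Call:
carry_out(steps=[[[-0.001, 0, 0.003], 0, -0.055], [[-0.002, 0, 0.006], 0, -0.055], [[-0.002, 0, 0.008], 0, -0.055], [[-0.002, 0, 0.009], 0, -0.055], [[-0.002, 0, 0.009], 0, -0.055]])

```text
time: 11.15
tool_pos: [0.4505, -0.2125, 0.0087]
ee_rot: [-3.141, 0.005, -0.06]
wrist_force: [-5.2, 1.3, 6.8]
width: 0.0498
finger_force: 15.1
```

```bash
python3 -c "from h import *; tilt()"; python3 look.py scene a2 240 120 120 100 5
```

```text
amber 373 c [ 0.4931 -0.2032  0.0432] min [ 0.439  -0.2484  0.0143] max [ 0.5166 -0.1837  0.0635]
  plane [ 0.072  0.997 -0.014] 114 [ 0.4891 -0.1902  0.0376]
  plane [ 0.997 -0.023 -0.08 ] 76 [ 0.5124 -0.2137  0.0363]
cap 46 c [ 0.481  -0.2073  0.0604] min [ 0.4411 -0.2259  0.0419] max [ 0.5004 -0.1738  0.0789]
  plane [ 0.065 -0.035  0.997] 35 [ 0.4852 -0.2113  0.0604]
t 11.15 g [ 0.4505 -0.2125  0.0277] F [-5.2  1.3  6.8] w 0.0498
11.25 [ 0.45055749 -0.21253281  0.00867935] [-3.14127074  0.00506853 -0.05965667] [-4.92113744  1.1684425   5.71672304] 0.0495937615623961 15.094490647315979
```

View pics/a2.png

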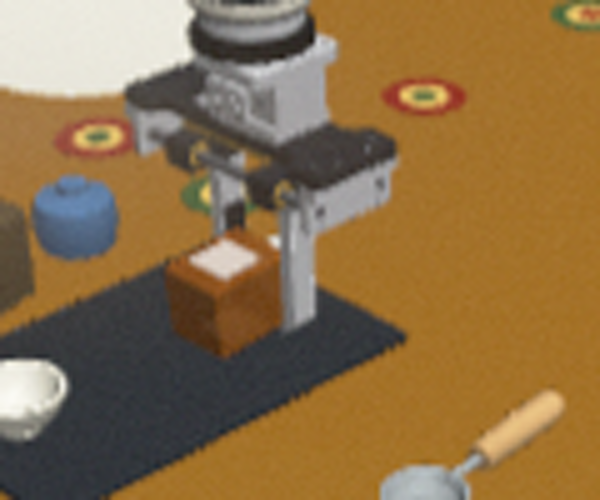

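Call:
carry_out(steps=[[[0, 0, 0.0], 0, -0.058], [[0, 0, 0.0], 0, -0.06], [[0, 0, 0.0], 0, -0.062], [[0, 0, 0], 0, -0.063], [[0, 0, 0], 0, -0.064], [[0, 0, 0], 0, -0.065], [[0, 0, 0], 0, -0.066]])

```text
time: 12.12
tool_pos: [0.4533, -0.2126, 0.0096]
ee_rot: [-3.142, -0.001, -0.06]
wrist_force: [0.2, 0.8, -0.7]
width: 0.0497
finger_force: 0.4
```

```bash
python3 -c "from h import *; tilt()"
```

```text
amber 363 c [ 0.494  -0.2032  0.0416] min [ 0.4426 -0.2495  0.014 ] max [ 0.5178 -0.1843  0.0881]
  plane [ 0.055  0.998 -0.019] 117 [ 0.4889 -0.19    0.0385]
  plane [ 0.998 -0.047  0.044] 84 [ 0.5118 -0.2143  0.0368]
cap 36 c [ 0.4833 -0.2105  0.0574] min [ 0.4631 -0.2244  0.022 ] max [ 0.4962 -0.1773  0.0603]
  plane [-0.026 -0.003  1.   ] 30 [ 0.484  -0.2115  0.0584]
t 12.125 g [ 0.4533 -0.2126  0.0286] F [ 0.2  0.8 -0.7] w 0.0497
```

Call:
carry_out(steps=[[[0, 0, -0.002], 0, -0.2], [[0, 0, -0.01], 0, -0.2], [[0.025, 0, -0.016], 0, -0.2], [[0.052, 0, -0.016], 0, -0.2], [[0.052, 0, -0.016], 0, -0.2], [[0.052, 0, -0.016], 0, 0.0], [[0.052, 0, -0.016], 0, 0.0], [[0.052, 0, -0.016], 0, 0.0]])

```text
time: 13.18
tool_pos: [0.5042, -0.2157, 0.0255]
ee_rot: [-3.141, 0.0, -0.06]
wrist_force: [0.2, 0.5, -0.1]
width: 0.0495
finger_force: 30.0
```

Call:
carry_out(steps=[[[0.0, 0, -0.004], 0, 0.0], [[0.015, 0, -0.004], 0, 0.0], [[0.03, 0, -0.004], 0, 0.0], [[0.045, 0, -0.004], 0, 0.0], [[0.045, 0, -0.002], 0, 0.0], [[0.045, 0, 0], 0, 0.0], [[0.045, 0, 0], 0, -0.055]])

```text
time: 14.05
tool_pos: [0.5498, -0.2185, 0.0257]
ee_rot: [3.142, -0.001, -0.06]
wrist_force: [-0.6, 0.2, -1.5]
width: 0.0499
finger_force: 14.6
```

```bash
python3 -c "from h import *; tilt()"
```

```text
amber 299 c [ 0.5348 -0.2064  0.0401] min [ 0.4954 -0.2538  0.0141] max [ 0.5606 -0.1883  0.0753]
  plane [ 1.    -0.031  0.   ] 89 [ 0.5576 -0.2161  0.0369]
  plane [ 0.04   0.999 -0.036] 91 [ 0.5191 -0.1916  0.0339]
cap 135 c [ 0.603  -0.2323  0.0316] min [ 0.4809 -0.2586  0.0144] max [ 0.6397 -0.178   0.0907]
  plane [0.268 0.592 0.76 ] 45 [ 0.612  -0.2395  0.0273]
  plane [0.755 0.512 0.41 ] 26 [ 0.6214 -0.239   0.0304]
t 14.05 g [ 0.5498 -0.2185  0.0447] F [-0.6  0.2 -1.5] w 0.0499
```

Call:
carry_out(steps=[[[0, 0, 0], 0, -0.06], [[-0.003, 0, -0.004], 0, -0.06], [[-0.006, 0, -0.008], 0, -0.06], [[-0.009, 0, -0.012], 0, -0.06], [[-0.013, 0, -0.015], 0, -0.06], [[-0.018, 0, -0.02], 0, -0.06]])

```text
time: 14.85
tool_pos: [0.5312, -0.2174, 0.0456]
ee_rot: [-3.141, 0.0, -0.06]
wrist_force: [0.5, 0.5, -2.8]
width: 0.0498
finger_force: 6.4
```

```bash
python3 -c "from h import *; tilt()"
```

```text
amber 334 c [ 0.5165 -0.205   0.0581] min [ 0.4768 -0.2529  0.0285] max [ 0.5449 -0.1869  0.103 ]
  plane [ 0.018  1.    -0.022] 99 [ 0.5014 -0.1899  0.0521]
  plane [ 0.997 -0.082  0.001] 90 [ 0.5389 -0.2185  0.056 ]
cap 63 c [ 0.5548 -0.2181  0.0487] min [ 0.4596 -0.2488  0.0208] max [ 0.6211 -0.178   0.1169]
  plane [0.892 0.19  0.409] 24 [ 0.6176 -0.2356  0.0298]
  plane [0.176 0.777 0.604] 16 [ 0.4818 -0.2047  0.0614]
t 14.85 g [ 0.5312 -0.2174  0.0646] F [ 0.5  0.5 -2.8] w 0.0498
```

Call:
carry_out(steps=[[[0, 0, 0.01], 0, -0.06], [[0, 0, 0.017], 0, -0.06], [[0, 0, 0.017], 0, -0.062], [[0, 0, 0.017], 0, -0.062], [[0, 0, 0.017], 0, -0.063], [[-0.002, 0, 0.013], 0, -0.063], [[-0.004, 0, 0.009], 0, -0.063]])

```text
time: 15.78
tool_pos: [0.5276, -0.2172, 0.037]
ee_rot: [3.141, -0.0, -0.06]
wrist_force: [-0.8, 0.8, -1.5]
width: 0.0499
finger_force: 1.5
```

```bash
python3 -c "from h import *; tilt()"
```

```text
amber 342 c [ 0.5155 -0.2053  0.0432] min [ 0.4709 -0.2546  0.014 ] max [ 0.5435 -0.1868  0.0684]
  plane [ 0.98  -0.071  0.186] 105 [ 0.5361 -0.216   0.0444]
  plane [ 0.046  0.998 -0.048] 92 [ 0.5019 -0.1903  0.0346]
cap 32 c [ 0.5383 -0.2075  0.0466] min [ 0.4597 -0.2419  0.0269] max [ 0.6175 -0.1785  0.1144]
  plane [0.235 0.831 0.505] 11 [ 0.5235 -0.2135  0.038 ]
  plane [0.385 0.113 0.916] 9 [ 0.5859 -0.2125  0.0451]
t 15.775 g [ 0.5276 -0.2172  0.056 ] F [-0.8  0.8 -1.5] w 0.0499
```

Call:
carry_out(steps=[[[-0.004, 0, -0.004], 0, -0.0625], [[-0.008, 0, -0.0075], 0, -0.0625], [[-0.011, 0, -0.0105], 0, -0.0625], [[-0.016, 0, -0.0145], 0, -0.0625], [[-0.02, 0, -0.018], 0, -0.0625]])

```text
time: 16.45
tool_pos: [0.5075, -0.2161, 0.0548]
ee_rot: [3.141, -0.0, -0.06]
wrist_force: [0.6, -0.1, -1.6]
width: 0.0499
finger_force: 2.3
```

```bash
python3 -c "from h import *; tilt()"
```

```text
amber 357 c [ 0.5055 -0.2046  0.0548] min [ 0.452  -0.2538  0.015 ] max [ 0.5335 -0.1758  0.1108]
  plane [ 0.88  -0.052  0.471] 120 [ 0.5216 -0.2138  0.0615]
  plane [ 0.07   0.997 -0.03 ] 111 [ 0.4924 -0.19    0.0418]
cap 12 c [ 0.4836 -0.1877  0.0587] min [ 0.4505 -0.198   0.0229] max [ 0.5199 -0.176   0.1307]
t 16.45 g [ 0.5075 -0.2161  0.0738] F [ 0.6 -0.1 -1.6] w 0.0499
```

Call:
carry_out(steps=[[[-0.006, 0, -0.004], 0, -0.0625], [[-0.0115, 0, -0.007], 0, -0.0625], [[-0.018, 0, -0.01], 0, -0.0625], [[-0.024, 0, -0.0125], 0, -0.0625], [[-0.031, 0, -0.014], 0, -0.0625], [[-0.037, 0, -0.015], 0, -0.0625]])

```text
time: 17.25
tool_pos: [0.4705, -0.2139, 0.0699]
ee_rot: [3.141, -0.001, -0.06]
wrist_force: [1.0, -1.1, 0.4]
width: 0.0497
finger_force: 2.3
```

```bash
python3 -c "from h import *; tilt()"
```

```text
amber 360 c [ 0.4822 -0.2022  0.0689] min [ 0.4364 -0.251   0.0191] max [ 0.5092 -0.1749  0.1289]
  plane [ 0.048  0.999 -0.013] 120 [ 0.4762 -0.1893  0.0533]
  plane [ 0.566 -0.035  0.824] 108 [ 0.4878 -0.2137  0.0838]
cap 4 
t 17.25 g [ 0.4705 -0.2139  0.0889] F [ 1.  -1.1  0.4] w 0.0497
```

Call:
carry_out(steps=[[[-0.007, 0, -0.001], 0, -0.0625], [[-0.014, 0, -0.0015], 0, -0.0625], [[-0.021, 0, -0.001], 0, -0.0625], [[-0.027, 0, 0], 0, -0.0625], [[-0.032, 0, 0.0015], 0, -0.0625], [[-0.037, 0, 0.003], 0, -0.0625]])

```text
time: 18.05
tool_pos: [0.4336, -0.2116, 0.0664]
ee_rot: [3.141, 0.0, -0.06]
wrist_force: [-0.8, -0.3, 0.1]
width: 0.0502
finger_force: 2.5
```

```bash
python3 -c "from h import *; tilt()"
```

```text
amber 375 c [ 0.4549 -0.2003  0.0677] min [ 0.4232 -0.2497  0.0249] max [ 0.4752 -0.1722  0.1349]
  plane [0.093 0.996 0.   ] 129 [ 0.4526 -0.188   0.0554]
  plane [ 0.084 -0.003  0.996] 92 [ 0.4521 -0.2108  0.0881]
cap 4 
t 18.05 g [ 0.4336 -0.2116  0.0854] F [-0.8 -0.3  0.1] w 0.0502
```

Call:
carry_out(steps=[[[-0.002, 0, 0.001], 0, -0.0625], [[-0.004, 0, 0.002], 0, -0.0625], [[-0.005, 0, 0.0025], 0, -0.0625], [[-0.005, 0, 0.0025], 0, -0.064], [[-0.005, 0, 0.0025], 0, -0.066], [[-0.005, 0, 0.0025], 0, -0.066], [[-0.005, 0, 0.0025], 0, -0.066]])

```text
time: 18.98
tool_pos: [0.429, -0.2113, 0.0639]
ee_rot: [3.142, -0.0, -0.06]
wrist_force: [-0.3, -1.1, 0.2]
width: 0.0501
finger_force: 0.4
```

```bash
python3 -c "from h import *; tilt()"; python3 look.py scene a3 240 110 120 100 5
```

```text
amber 374 c [ 0.4518 -0.2002  0.0673] min [ 0.4178 -0.2499  0.0246] max [ 0.4719 -0.1725  0.1428]
  plane [0.066 0.998 0.009] 103 [ 0.4501 -0.1885  0.0537]
  plane [0.012 0.029 1.   ] 79 [ 0.4465 -0.2122  0.0874]
cap 7 
t 18.975 g [ 0.429  -0.2113  0.0829] F [-0.3 -1.1  0.2] w 0.0501
19.075 [ 0.42893062 -0.21123828  0.06386847] [-3.14152769e+00  7.07482577e-05 -5.96202702e-02] [ 0.40350641 -1.48802005  0.6269335 ] 0.05019095955409505 0.33637259155511856
```

View pics/a3.png

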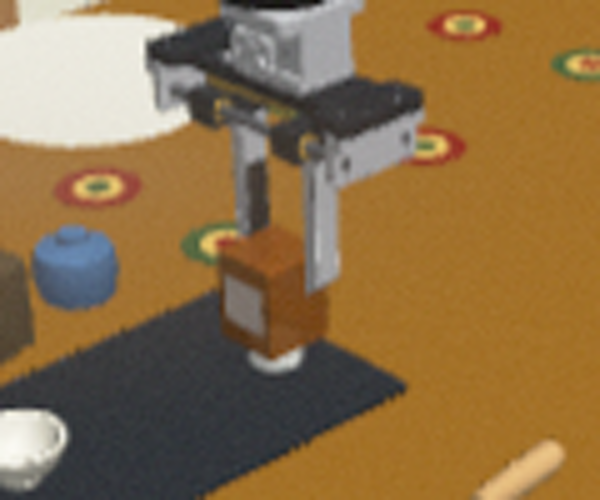

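Call:
carry_out(steps=[[[0, 0, 0], 0, -0.066], [[0, 0, 0], 0, -0.066], [[0, 0, 0], 0, -0.066], [[0, 0, 0], 0, -0.066], [[0, 0, 0], 0, -0.066], [[0, 0, 0], 0, -0.066], [[0, 0, 0], 0, -0.066], [[0, 0, 0], 0, -0.066], [[0, 0, 0], 0, -0.066], [[0, 0, 0], 0, -0.066]])

```text
time: 20.32
tool_pos: [0.4289, -0.2113, 0.0639]
ee_rot: [3.142, 0.0, -0.06]
wrist_force: [0.6, -0.4, 0.6]
width: 0.0502
finger_force: 0.2
```

Call:
carry_out(steps=[[[0, 0, 0], 0, -0.066], [[0, 0, 0], 0, -0.066], [[0, 0, 0], 0, -0.066], [[0, 0, 0], 0, -0.066], [[0, 0, 0], 0, -0.066], [[0, 0, 0], 0, -0.066], [[0, 0, 0], 0, -0.1], [[0, 0, 0], 0, -0.2], [[0, 0, 0], 0, -0.2]])

```text
time: 21.45
tool_pos: [0.429, -0.2113, 0.064]
ee_rot: [3.142, -0.0, -0.06]
wrist_force: [0.3, -0.2, 0.6]
width: 0.0566
finger_force: 0.0
```

```bash
python3 -c "from h import *; tilt()"
```

```text
amber 375 c [ 0.4523 -0.2008  0.0662] min [ 0.4184 -0.2527  0.0228] max [ 0.4721 -0.1803  0.1407]
  plane [ 0.084  0.996 -0.017] 110 [ 0.4514 -0.188   0.0552]
  plane [ 0.012 -0.001  1.   ] 87 [ 0.4472 -0.2115  0.0871]
cap 1 
t 21.45 g [ 0.429  -0.2113  0.083 ] F [ 0.3 -0.2  0.6] w 0.0566
```

Call:
carry_out(steps=[[[0.012, 0, -0.008], 0, -0.2], [[0.0245, 0, -0.008], 0, -0.2], [[0.0245, 0, -0.008], 0, -0.2], [[0.0245, 0, -0.008], 0, -0.055], [[0.0245, 0, -0.008], 0, -0.055], [[0.0245, 0, -0.008], 0, -0.055]])

```text
time: 22.25
tool_pos: [0.4532, -0.2128, 0.0718]
ee_rot: [3.142, 0.0, -0.06]
wrist_force: [0.1, -0.9, -0.9]
width: 0.0499
finger_force: 13.3
```

Call:
carry_out(steps=[[[0, 0, 0.002], 0, -0.055], [[0.006, 0, 0.001], 0, -0.055], [[0.0125, 0, 0], 0, -0.055], [[0.019, 0, 0], 0, -0.055]])

```text
time: 22.75
tool_pos: [0.4721, -0.2137, 0.0715]
ee_rot: [-3.141, 0.002, -0.06]
wrist_force: [-2.7, 0.4, 0.2]
width: 0.0498
finger_force: 13.3
```

```bash
python3 -c "from h import *; tilt()"
```

```text
amber 314 c [ 0.4664 -0.2003  0.064 ] min [ 0.4324 -0.2506  0.0191] max [ 0.4885 -0.183   0.1129]
  plane [0.047 0.998 0.031] 106 [ 0.4578 -0.1878  0.0558]
  plane [ 0.99  -0.066 -0.122] 66 [ 0.4832 -0.2086  0.0637]
cap 4 
t 22.75 g [ 0.4721 -0.2137  0.0905] F [-2.7  0.4  0.2] w 0.0498
```

Call:
carry_out(steps=[[[0.003, 0, 0.002], 0, -0.055], [[0.009, 0, 0.0025], 0, -0.055], [[0.0155, 0, 0.003], 0, -0.055], [[0.0215, 0, 0.0045], 0, -0.055]])

```text
time: 23.3
tool_pos: [0.4939, -0.2151, 0.0669]
ee_rot: [-3.141, 0.001, -0.06]
wrist_force: [-2.3, 0.5, 0.1]
width: 0.05
finger_force: 13.4
```

```bash
python3 -c "from h import *; tilt()"
```

```text
amber 300 c [ 0.481  -0.2015  0.0665] min [ 0.4432 -0.253   0.0218] max [ 0.5079 -0.184   0.1294]
  plane [ 0.043  0.999 -0.011] 111 [ 0.4726 -0.1891  0.0559]
  plane [0.404 0.027 0.914] 58 [ 0.4909 -0.2205  0.0842]
cap 6 
t 23.3 g [ 0.4939 -0.2151  0.0859] F [-2.3  0.5  0.1] w 0.05
```

Call:
carry_out(steps=[[[0.007, 0, 0.003], 0, -0.055], [[0.013, 0, 0.0055], 0, -0.055], [[0.019, 0, 0.0085], 0, -0.055], [[0.024, 0, 0.012], 0, -0.055], [[0.029, 0, 0.0155], 0, -0.055], [[0.034, 0, 0.02], 0, -0.055]])

```text
time: 24.1
tool_pos: [0.5281, -0.2172, 0.0472]
ee_rot: [3.142, -0.0, -0.06]
wrist_force: [-1.5, -0.2, 0.3]
width: 0.05
finger_force: 13.3
```

```bash
python3 -c "from h import *; tilt()"
```

```text
amber 288 c [ 0.5066 -0.2039  0.0576] min [ 0.4585 -0.2566  0.0155] max [ 0.5408 -0.1846  0.123 ]
  plane [ 0.045  0.999 -0.023] 108 [ 0.4956 -0.1905  0.0511]
  plane [ 0.785 -0.025  0.619] 70 [ 0.526  -0.2218  0.0668]
cap 22 c [ 0.5833 -0.2214  0.0395] min [ 0.4578 -0.2452  0.0232] max [ 0.618  -0.1785  0.111 ]
  plane [0.978 0.06  0.198] 14 [ 0.6159 -0.2344  0.0319]
t 24.1 g [ 0.5281 -0.2172  0.0662] F [-1.5 -0.2  0.3] w 0.05
```

Call:
carry_out(steps=[[[0.004, 0, 0.005], 0, -0.055], [[0.008, 0, 0.009], 0, -0.055], [[0.011, 0, 0.014], 0, -0.055], [[0.014, 0, 0.019], 0, -0.055], [[0.017, 0, 0.023], 0, -0.055], [[0.019, 0, 0.028], 0, -0.055], [[0.02, 0, 0.031], 0, -0.055]])

```text
time: 25.02
tool_pos: [0.5493, -0.2188, 0.0173]
ee_rot: [3.141, -0.004, -0.06]
wrist_force: [3.2, -0.1, 5.4]
width: 0.0502
finger_force: 14.0
```

```bash
python3 -c "from h import *; tilt()"
```

```text
amber 283 c [ 0.5251 -0.2053  0.043 ] min [ 0.485  -0.2436  0.0141] max [ 0.5619 -0.1872  0.0952]
  plane [ 0.105  0.994 -0.004] 99 [ 0.5127 -0.1913  0.0398]
  plane [ 0.98  -0.07   0.184] 76 [ 0.548  -0.2232  0.0426]
cap 125 c [ 0.6066 -0.2333  0.0294] min [ 0.4693 -0.2602  0.0143] max [ 0.6391 -0.179   0.0807]
  plane [0.627 0.52  0.58 ] 40 [ 0.6245 -0.2418  0.0253]
  plane [0.578 0.541 0.611] 30 [ 0.6278 -0.2423  0.028 ]
t 25.025 g [ 0.5493 -0.2188  0.0363] F [ 3.2 -0.1  5.4] w 0.0502
```

Call:
carry_out(steps=[[[0.001, 0, 0.003], 0, -0.055], [[0.002, 0, 0.006], 0, -0.055], [[0.002, 0, 0.0075], 0, -0.057], [[0.002, 0, 0.0075], 0, -0.059], [[0.002, 0, 0.0075], 0, -0.061], [[0.002, 0, 0.0075], 0, -0.062], [[0.002, 0, 0.0075], 0, -0.063], [[0.002, 0, 0.0075], 0, -0.064], [[0.002, 0, 0.0075], 0, -0.066]])

```text
time: 26.2
tool_pos: [0.5487, -0.2183, 0.0084]
ee_rot: [-3.141, 0.002, -0.06]
wrist_force: [0.7, -1.1, 0.7]
width: 0.0501
finger_force: 0.5
```

```bash
python3 -c "from h import *; tilt()"
```

```text
amber 254 c [ 0.5274 -0.2055  0.0389] min [ 0.4898 -0.241   0.014 ] max [ 0.5533 -0.1795  0.0682]
  plane [ 0.049  0.999 -0.008] 86 [ 0.5113 -0.1912  0.035 ]
  plane [ 0.997 -0.072 -0.017] 70 [ 0.5501 -0.2224  0.034 ]
cap 125 c [ 0.605  -0.2332  0.029 ] min [ 0.4731 -0.2577  0.0143] max [ 0.6384 -0.18    0.0561]
  plane [0.655 0.45  0.607] 52 [ 0.6252 -0.2424  0.0267]
  plane [0.285 0.813 0.508] 22 [ 0.565  -0.2279  0.0334]
t 26.2 g [ 0.5487 -0.2183  0.0274] F [ 0.7 -1.1  0.7] w 0.0501
```

Call:
carry_out(steps=[[[0, 0, -0.003], 0, -0.2], [[0, 0, -0.012], 0, -0.2], [[-0.03, 0, -0.0175], 0, -0.2], [[-0.062, 0, -0.0175], 0, -0.2], [[-0.062, 0, -0.0175], 0, -0.2], [[-0.062, 0, -0.0175], 0, 0.0], [[-0.062, 0, -0.0175], 0, 0.0], [[-0.062, 0, -0.0175], 0, 0.0]])

```text
time: 27.25
tool_pos: [0.4887, -0.215, 0.0272]
ee_rot: [3.141, -0.001, -0.059]
wrist_force: [-2.2, 0.7, 5.2]
width: 0.05
finger_force: 30.0
```

Call:
carry_out(steps=[[[0.0, 0, -0.004], 0, 0.0], [[-0.015, 0, -0.004], 0, 0.0], [[-0.03, 0, -0.004], 0, 0.0], [[-0.045, 0, -0.004], 0, 0.0], [[-0.06, 0, -0.004], 0, 0.0], [[-0.06, 0, -0.002], 0, 0.0], [[-0.06, 0, 0], 0, 0.0], [[-0.06, 0, 0], 0, -0.055]])

```text
time: 28.25
tool_pos: [0.4281, -0.2115, 0.0272]
ee_rot: [3.141, 0.0, -0.059]
wrist_force: [-2.9, -0.0, 3.4]
width: 0.0497
finger_force: 14.0
```

```bash
python3 -c "from h import *; tilt()"
```

```text
amber 364 c [ 0.4714 -0.2024  0.0407] min [ 0.4172 -0.2471  0.014 ] max [ 0.4931 -0.1836  0.0832]
  plane [0.091 0.996 0.023] 100 [ 0.4667 -0.1884  0.0368]
  plane [ 0.999 -0.041  0.   ] 85 [ 0.49   -0.2136  0.036 ]
cap 37 c [ 0.4577 -0.2078  0.0587] min [ 0.4172 -0.225   0.0514] max [ 0.4752 -0.1722  0.0653]
  plane [-0.05  -0.047  0.998] 30 [ 0.4613 -0.2095  0.0583]
t 28.25 g [ 0.4281 -0.2115  0.0462] F [-2.9 -0.   3.4] w 0.0497
```

Call:
carry_out(steps=[[[0, 0, 0], 0, -0.0615], [[0, 0, 0], 0, -0.0625], [[0.002, 0, -0.004], 0, -0.0625], [[0.004, 0, -0.007], 0, -0.0625], [[0.007, 0, -0.01], 0, -0.0625]])

```text
time: 28.92
tool_pos: [0.4349, -0.2116, 0.0363]
ee_rot: [-3.141, 0.001, -0.06]
wrist_force: [-0.5, -0.3, -2.8]
width: 0.0498
finger_force: 2.3
```

```bash
python3 -c "from h import *; tilt()"
```

```text
amber 382 c [ 0.4743 -0.2018  0.0447] min [ 0.4347 -0.2518  0.014 ] max [ 0.5007 -0.1825  0.1112]
  plane [0.07  0.996 0.051] 126 [ 0.4716 -0.189   0.0384]
  plane [ 0.991 -0.039 -0.128] 74 [ 0.4945 -0.2128  0.0354]
cap 49 c [ 0.4637 -0.209   0.0612] min [ 0.4234 -0.2246  0.0479] max [ 0.4836 -0.1751  0.0646]
  plane [ 0.14  -0.026  0.99 ] 34 [ 0.4685 -0.2113  0.0623]
  plane [-0.036 -0.046  0.998] 7 [ 0.4482 -0.2126  0.0612]
t 28.925 g [ 0.4349 -0.2116  0.0553] F [-0.5 -0.3 -2.8] w 0.0498
```

Call:
carry_out(steps=[[[0.004, 0, -0.0045], 0, -0.0625], [[0.008, 0, -0.0085], 0, -0.0625], [[0.013, 0, -0.012], 0, -0.0625], [[0.018, 0, -0.0155], 0, -0.0625], [[0.0235, 0, -0.018], 0, -0.0625], [[0.029, 0, -0.0205], 0, -0.0625]])

```text
time: 29.72
tool_pos: [0.4644, -0.2134, 0.0573]
ee_rot: [3.142, -0.0, -0.06]
wrist_force: [-0.6, 1.2, -0.2]
width: 0.0498
finger_force: 2.3
```

```bash
python3 -c "from h import *; tilt()"
```

```text
amber 349 c [ 0.4906 -0.2018  0.0538] min [ 0.4463 -0.2513  0.0142] max [ 0.5216 -0.1844  0.1071]
  plane [ 0.061  0.998 -0.029] 124 [ 0.4866 -0.1894  0.045 ]
  plane [ 0.583 -0.034  0.812] 94 [ 0.4943 -0.2156  0.0669]
cap 68 c [ 0.4908 -0.2133  0.0686] min [ 0.4534 -0.2291  0.0566] max [ 0.5079 -0.1997  0.0883]
  plane [ 0.499 -0.134  0.856] 38 [ 0.4955 -0.214   0.0661]
  plane [0.359 0.16  0.92 ] 17 [ 0.4808 -0.2124  0.0738]
t 29.725 g [ 0.4644 -0.2134  0.0763] F [-0.6  1.2 -0.2] w 0.0498
```

Call:
carry_out(steps=[[[0.006, 0, -0.002], 0, -0.0625], [[0.0115, 0, -0.0035], 0, -0.062], [[0.0175, 0, -0.004], 0, -0.062], [[0.0235, 0, -0.0045], 0, -0.061], [[0.0295, 0, -0.004], 0, -0.061], [[0.0355, 0, -0.0035], 0, -0.061]])

```text
time: 30.52
tool_pos: [0.4998, -0.2156, 0.0605]
ee_rot: [3.141, -0.0, -0.06]
wrist_force: [-0.5, 0.8, -0.2]
width: 0.0497
finger_force: 4.6
```

```bash
python3 -c "from h import *; tilt()"
```

```text
amber 317 c [ 0.5115 -0.2024  0.0523] min [ 0.4704 -0.2537  0.0145] max [ 0.5379 -0.1743  0.1078]
  plane [ 0.038  0.999 -0.006] 112 [ 0.5052 -0.1911  0.0437]
  plane [ 0.926 -0.027  0.375] 88 [ 0.5228 -0.215   0.0578]
cap 22 c [ 0.4986 -0.2094  0.0949] min [ 0.4847 -0.2248  0.0832] max [ 0.5111 -0.179   0.1309]
  plane [0.88  0.434 0.192] 12 [ 0.4995 -0.2104  0.0891]
t 30.525 g [ 0.4998 -0.2156  0.0795] F [-0.5  0.8 -0.2] w 0.0497
```

Call:
carry_out(steps=[[[0.006, 0, 0.001], 0, -0.061], [[0.012, 0, 0.003], 0, -0.061], [[0.017, 0, 0.005], 0, -0.061], [[0.021, 0, 0.007], 0, -0.061], [[0.0235, 0, 0.0085], 0, -0.061]])

```text
time: 31.2
tool_pos: [0.5231, -0.2169, 0.0518]
ee_rot: [3.141, -0.0, -0.06]
wrist_force: [0.4, 0.9, -0.9]
width: 0.0501
finger_force: 4.6
```

```bash
python3 -c "from h import *; tilt()"
```

```text
amber 271 c [ 0.5236 -0.202   0.0466] min [ 0.4902 -0.2554  0.014 ] max [ 0.5425 -0.1872  0.1102]
  plane [0.083 0.997 0.01 ] 106 [ 0.5196 -0.1915  0.0403]
  plane [ 0.999 -0.035  0.031] 60 [ 0.5391 -0.2134  0.0507]
cap 36 c [ 0.5262 -0.2114  0.0853] min [ 0.5061 -0.2309  0.0348] max [ 0.6124 -0.1786  0.1239]
  plane [-0.    -0.035  0.999] 24 [ 0.5213 -0.2176  0.0883]
t 31.2 g [ 0.5231 -0.2169  0.0708] F [ 0.4  0.9 -0.9] w 0.0501
```

Call:
carry_out(steps=[[[0, 0, 0], 0, -0.063], [[0, 0, 0], 0, -0.065], [[0, 0, 0], 0, -0.068], [[0, 0, 0], 0, -0.2], [[0, 0, 0], 0, -0.2], [[-0.009, 0, 0.016], 0, -0.2], [[-0.009, 0, 0.016], 0, -0.2], [[-0.009, 0, 0.016], 0, 0.0], [[-0.009, 0, 0.016], 0, 0.0], [[-0.009, 0, 0.016], 0, 0.0]])

```text
time: 32.5
tool_pos: [0.5142, -0.2165, 0.0364]
ee_rot: [3.141, -0.001, -0.06]
wrist_force: [-0.1, -0.0, -1.5]
width: 0.05
finger_force: 30.0
```

Run:
```python
from h import *
tilt()
s=robot.snapshot("top"); P=cloud(s); hsv=cv2.cvtColor(s["image"],cv2.COLOR_RGB2HSV).astype(int)
Z=P[...,2]; m=(abs(P[...,0]-.58)<.1)&(abs(P[...,1]-.175)<.1)&(Z>-.01)&(Z<.02)
im=s["image"].astype(int); m&=(im[...,2]>65)
c=cv2.morphologyEx(m.astype(np.uint8),cv2.MORPH_OPEN,np.ones((5,5)))
k,l,st,ce=cv2.connectedComponentsWithStats(c); i=1+st[1:,4].argmax(); print(st[i],ce[i])
q=P[l==i]; (x,y),r=cv2.minEnclosingCircle((q[:,:2]*1000).astype(np.float32)); print(x,y,r,q.mean(0))
```

```text
amber 224 c [ 0.5299 -0.2024  0.046 ] min [ 0.494  -0.2524  0.014 ] max [ 0.5432 -0.1792  0.0838]
  plane [0.083 0.996 0.014] 78 [ 0.5229 -0.1927  0.0374]
  plane [ 0.997 -0.073  0.031] 57 [ 0.5395 -0.2144  0.0517]
cap 67 c [ 0.521  -0.2094  0.0856] min [ 0.5039 -0.2288  0.073 ] max [ 0.5339 -0.1775  0.1028]
  plane [0.012 0.096 0.995] 37 [ 0.5204 -0.2131  0.0872]
  plane [ 0.631  0.623 -0.462] 14 [ 0.5244 -0.2006  0.0793]
t 32.5 g [ 0.5142 -0.2165  0.0554] F [-0.1 -0.  -1.5] w 0.05
[ 230  179   48   47 1791] [253.46175321 202.08207705]
582.2951049804688 178.0725555419922 66.88511657714844 [0.58227761 0.17679274 0.00727594]
```

Call:
carry_out(steps=[[[0, 0, -0.02], 0, 0.0], [[0, 0, -0.045], 0, 0.0], [[0.002, -0.02, -0.06], 0, 0.0], [[0.007, -0.06, -0.06], 0, 0.0], [[0.011, -0.1, -0.06], 0, 0.0], [[0.016, -0.14, -0.06], 0, 0.0], [[0.02, -0.18, -0.06], 0, 0.0], [[0.025, -0.22, -0.06], 0, 0.0], [[0.029, -0.26, -0.06], 0, 0.0], [[0.033, -0.3, -0.06], 0, 0.0]])

```text
time: 33.85
tool_pos: [0.5637, 0.0839, 0.0954]
ee_rot: [-3.141, 0.001, -0.059]
wrist_force: [-0.4, 0.2, -3.6]
width: 0.0499
finger_force: 30.0
```

Call:
carry_out(steps=[[[0.004, -0.035, 0], 0, 0.0], [[0.008, -0.07, 0], 0, 0.0], [[0.011, -0.09, 0], 0, 0.0], [[0.011, -0.097, 0.01], 0, 0.0], [[0.011, -0.097, 0.03], 0, 0.0], [[0.011, -0.097, 0.045], 0, 0.0], [[0.011, -0.097, 0.052], 0, 0.0], [[0.011, -0.097, 0.052], 0, 0.0], [[0.011, -0.097, 0.052], 0, 0.0]])

```text
time: 34.98
tool_pos: [0.582, 0.1771, 0.0448]
ee_rot: [-3.141, -0.002, -0.06]
wrist_force: [-0.9, 0.2, -2.0]
width: 0.05
finger_force: 30.0
```

```bash
python3 -c "from h import *; tilt()"; python3 look.py scene a4 310 150 120 130 4.5
```

```text
amber 404 c [0.6014 0.1846 0.0555] min [0.5612 0.1397 0.0175] max [0.6109 0.2043 0.122 ]
  plane [ 0.998 -0.058  0.01 ] 183 [0.6077 0.1787 0.0525]
  plane [0.055 0.998 0.007] 119 [0.5933 0.2017 0.0442]
cap 144 c [0.5866 0.1822 0.0942] min [0.5669 0.1627 0.0676] max [0.6012 0.2142 0.1163]
  plane [0.012 0.034 0.999] 99 [0.5847 0.1791 0.0959]
  plane [ 0.476  0.877 -0.066] 23 [0.5917 0.1917 0.0882]
t 34.975 g [0.582  0.1771 0.0638] F [-0.9  0.2 -2. ] w 0.05
35.075 [0.58207793 0.17730082 0.04499455] [-3.14120300e+00 -1.84406300e-03 -5.98647201e-02] [-1.17228302 -0.43276517 -2.50223453] 0.04948917979097302 29.99794989824295
```

View pics/a4.png

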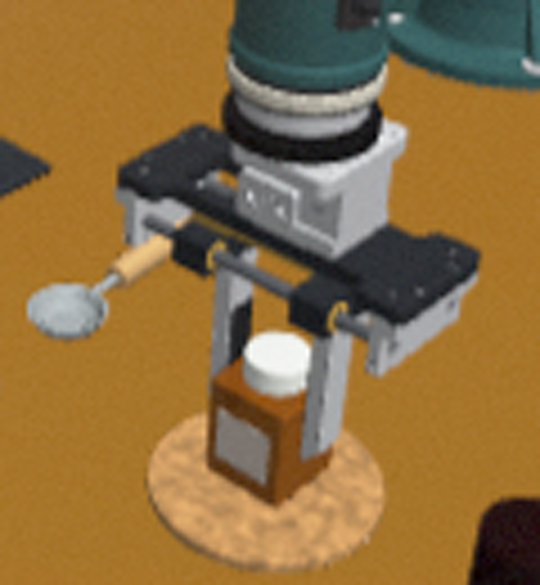

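The jar is upright over the middle of the coaster. Its cap top is at z 0.0959 against 0.088 when standing, so the base is about 8 mm above the cork. I lower it slowly until it touches.

Call:
carry_out(steps=[[[0, 0, 0.003], 0, 0.0], [[0, 0, 0.005], 0, 0.0], [[0, 0, 0.007], 0, 0.0], [[0, 0, 0.009], 0, 0.0], [[0, 0, 0.0095], 0, 0.0], [[0, 0, 0.0095], 0, 0.0]])

```text
time: 35.83
tool_pos: [0.5815, 0.1774, 0.0364]
ee_rot: [3.142, -0.001, -0.06]
wrist_force: [-3.1, -0.6, 6.0]
width: 0.0501
finger_force: 30.0
```

```bash
python3 -c "from h import *; tilt()"
```

```text
amber 362 c [0.6012 0.1844 0.0505] min [0.5604 0.1395 0.0141] max [0.6104 0.204  0.1146]
  plane [ 0.999 -0.044  0.004] 152 [0.6072 0.1784 0.0481]
  plane [0.051 0.999 0.003] 101 [0.5929 0.2017 0.0397]
cap 141 c [0.5862 0.1828 0.0857] min [0.5671 0.1627 0.0625] max [0.5995 0.2142 0.11  ]
  plane [0.009 0.008 1.   ] 95 [0.5839 0.1791 0.0875]
  plane [0.745 0.575 0.338] 26 [0.5935 0.1894 0.0811]
t 35.825 g [0.5815 0.1774 0.0554] F [-3.1 -0.6  6. ] w 0.0501
```

Contact reads 6 N. I release gradually and retreat upward.

Call:
carry_out(steps=[[[0, 0, -0.001], 0, -0.05], [[0, 0, -0.001], 0, -0.06], [[0, 0, -0.001], 0, -0.064], [[0, 0, -0.001], 0, -0.07], [[0, 0, -0.001], 0, -0.3], [[0, 0, -0.001], 0, -0.3], [[0, 0, -0.02], 0, -0.3], [[0, 0, -0.06], 0, -0.3], [[0, 0, -0.1], 0, -0.3], [[0, 0, -0.12], 0, -0.3]])

```text
time: 37.12
tool_pos: [0.583, 0.1776, 0.1596]
ee_rot: [-3.14, -0.007, -0.06]
wrist_force: [-0.5, 1.0, 0.4]
width: 0.0612
finger_force: 0.0
```

```bash
python3 look.py scene a5 0 0 640 400 1.2
python3 - <<'E'
from h import *
s=dict(np.load("pics/last.npz")); P=cloud(s); im=s["image"].astype(int)
m=(abs(P[...,0]-.582)<.06)&(abs(P[...,1]-.177)<.06)&(abs(P[...,2]-.088)<.003)&(s["z_map"]>0)
print(m.sum(),P[m].mean(0))
E
```

```text
37.175 [0.58402395 0.17786757 0.16197514] [-3.13887749 -0.01047543 -0.05965731] [0.77038494 0.64235321 0.67771157] 0.06089167492075563 0.0
120 [0.58431995 0.17816482 0.08766201]
```

View pics/a5.png

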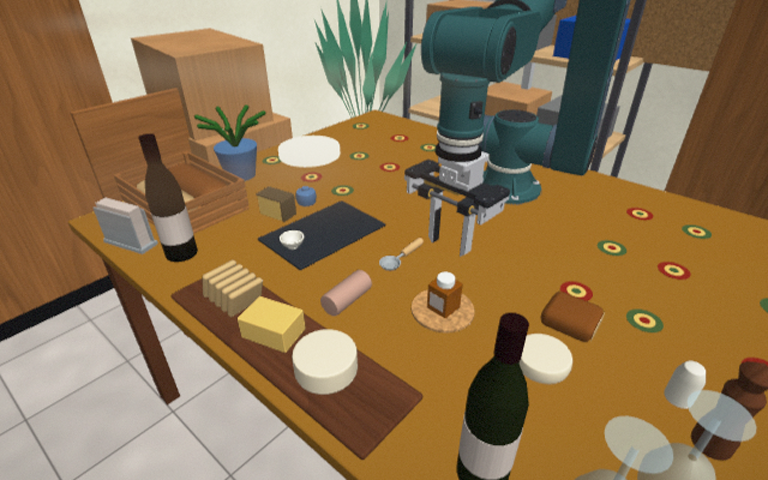

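The jar stands upright in the middle of the coaster, at about (444,300) in the picture. The gripper is clear above it and the other things look unmoved.

```bash
python3 -c "from bench import robot; print(robot.close_job())"
```

```text
the job is handed in; nothing more can be done
None
```

The jar was turned upside down on its cap, held still there for over two seconds, then stood upright about 2 mm from the coaster's centre; the job was handed in at about 37 s, but no verdict came back.

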